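# Feed one blank to the register stop

### The arm

A 7-joint arm with a two-finger parallel gripper is mounted at the origin on the work surface. World frame = base frame: x ahead of the robot, y to its left, z up, the work surface at z = 0. Lengths are in mm, angles in rad, forces in N, time in s.
With the tool pointing down it reaches from about 425 to 825 mm from the base axis. Payload 3.6 kg.
Tool frame: the origin (TCP) lies midway between the tips of the shut fingers; the grasp point (between the pads) lies 19 mm behind it; z points along the fingers, y is the line along which they close (so a half turn about z gives the same grasp; the last joint's range is limited). The gripper opens to 85 mm and grips with 20 to 120 N. Pads are 22 mm wide; open, the fingers measure 114 mm over their backs; the gripper's body (76 mm by 85 mm) begins 54 mm behind the grasp point. The pads swing forward as they close: fully open they stand 13 mm farther back than shut.
Start: joints at [-1.258, 0.615, -0.013, 1.423, 0.008, 1.103, -0.04], TCP at [215.997, 613.032, 231.297] pointing down, gripper open.
Joint ranges: [-3.12, 3.12], [-0.3, 2.06], [-1.34, 1.32], [0.26, 2.42], [-1.36, 4.5], [0.01, 1.98], [-2.84, 2.84]. Speed limits (rad/s): [2.79, 2.79, 3.14, 3.14, 3.14, 3.14, 3.14].

### API

Orientations are given as a unit quaternion [w, x, y, z].
In Python, from bench import ctrl, eyes gives the robot as it stands. The module is installed in compiled form; this text tells all that it offers. Calls block until the motion is done:
- ctrl.reach(position, orientation): joint-space move of the TCP to a pose.
- ctrl.move_linear(position, rot=None, v=150, until_force=None): straight line of the TCP; rot=None keeps the orientation; v is the mean speed in mm/s. With until_force (N) it stops when the force on the tool has changed by that much, and returns True; else False.
- ctrl.movej(angles): joint-space move.
- ctrl.set_gripper(opening): finger opening in mm; the grip force is fixed at half the most; returns when the fingers have stopped.
- ctrl.sleep(seconds).
- ctrl.solve_ik(position, orientation): joint angles nearest the present ones, or None.
- ctrl.state(): the state.
- eyes.read_camera(name): name is "side" or "top"; returns the picture (400x640x3 uint8, red, green, blue); there is no depth.
- eyes.calibration(name): a dict with "K" (3x3 intrinsics, pixels), "k1" (the pictures are not rectified: a ray, as slopes to the right and down, at radius r is drawn at 1 + k1 r^2 times it, then the intrinsics apply), "rvec" (rotation vector, rad) and "tvec" (3), from world to camera coordinates, as OpenCV has them. Camera axes: x right, y down, z forward; pixel columns grow to the right and rows downward; lengths in mm; the calibration is good to about 2 mm. A picture is of the moment at which its call begins. calibration takes no time and is no camera call.
A pose or a line that the arm cannot do raises ctrl.MotionError and nothing moves.
- ctrl.sign_off(): hands the job in; it is judged then, once.
The state is a dict: "time_s": time; "joint_pos": joint angles; "dq": joint speeds; "joint_efforts": joint torques, N m; "tool_pos": TCP position; "tool_rot": TCP orientation; "force": force on the tool from outside, world axes, zero at the start; "ft_torque": the same for the moment, N m; "gripper_width": finger opening in mm; "grip_force": force on a finger pad.
Only numpy, scipy, OpenCV 4.12 (cv2) and the standard library are available. Lean on these libraries where they do the work, as an engineer would, in place of code of your own. Each camera call takes 0.05 s, during which the arm holds its last target. There are 200 camera calls.

### The job

On the black loading board, push the blank feeder's plunger knob fully in, once, so that a single wooden disc comes out of the magazine, and let the plunger spring all the way back. Then nudge that disc aside, sliding it flat over the board into the open mouth of the U-shaped register stop until it rests against the stop's back bar. Pick nothing up, let no second disc out, and leave the other things on the bench where they stand.

Things in the scene. Friction and masses are not known exactly. Their poses are not given: they have to be found in the camera images.
- board: Black loading board lying on the bench, fixed, 260 (x) x 460 (y) x 12 mm thick, flat top at z = 0.012. Origin: centre of its underside. The feeder and the register stop are screwed to its top.
- feeder: Blank feeder screwed to the board, fixed. Origin: on the board's top (z = 0.012), on the upright axis of the disc magazine; z up, -y the way a disc comes out. Magazine: gate plate 84 (x) x 82 (y) mm, its top 16.5 mm up, on two low side rails ending at y = -40 mm; four posts reach 55 mm up. Red spring housing 58 wide, 44 high, y = 45 to 129 mm, with a bush to 137 mm; then the plunger.
- landing (a point): Point on the board's top, 79 mm from the feeder's origin along its -y: about where the disc's centre comes to lie after a full push (a few mm further after a quick one). The disc stays there when the plunger springs back.
- plunger (a joint): Travel of the plunger in m: 0 at rest (sprung out), 0.082 fully in at its hard stop; it moves along the feeder's -y. A spring pushes back with 2 N at rest to 8 N fully in, plus 14 N per m/s of damping. Let go, it comes back by itself in about a second. It must go in at least 75 mm to bring the disc clear.
- knob_face (a point): Centre of the flat outer (+y) end face of the plunger's round aluminium knob (38 mm diameter, 14 mm thick), square to the feeder's y axis, 26 mm above the board (z = 0.038), at rest 236 mm from the feeder's origin. Behind the knob 85 mm of a 12 mm rod show. To press, push this face along the feeder's -y.
- blank0: The lowest of the five alike wooden discs in the magazine, the one that comes out: 60 mm diameter, 8 mm thick, about 18 g. Origin: centre of its underside (z = 0.012 lying on the board).
- blank1: Second disc from below in the magazine, 60 x 8 mm; sinks to the bottom after the plunger has sprung back, and must stay in the magazine. Origin: centre of its underside.
- blank2: Third disc from below, alike; stays in the magazine.
- blank3: Fourth disc from below, alike; stays in the magazine.
- blank4: Top disc of the stack, alike; stays in the magazine.
- stop: U-shaped aluminium register stop fixed to the board, 10 mm high. Origin: on the board's top, where a seated disc's centre lies; x points into the stop, z up. Back bar's inner face at x = 30 mm; side rails, inner faces 66 mm apart (y = -33, 33), from there to x = -10 mm, then lead-ins flare 34 degrees to x = -31 mm (mouth about 95 mm). The mouth faces the landing place, from x = -100 to -150 mm.
- tape_roll: Roll of amber heat tape lying on the board, 68 mm diameter, 38 mm hole, 19 mm high; bystander. Origin: centre of its underside.
- bottle_cap: Loose steel screw cap standing on the board, 44 mm diameter, 42 mm high; bystander. Origin: centre of its underside.
- bottle_a: Steel drinking bottle, 70 mm diameter, 253 mm tall, on the bench; bystander. Origin: centre of its underside.
- bottle_b: A second steel bottle, alike; bystander.
- spray: Clear plastic cleaner bottle, 56 mm diameter, 160 mm tall; bystander. Origin: centre of its underside.
- star_knob: Spare black star handwheel lying on the bench, about 74 mm across, 24 mm high; bystander. Origin: centre of its underside.
- screwdriver: Screwdriver lying on the bench, 190 mm long along its x; bystander.
Not all that is in view belongs to the job. Leave any blue or white look-alike of the blank4 alone.

How it is judged:
By the outcome, as a careful person would: the job done as asked, in the order asked, and still so for the second after the job is handed in, with the robot touching nothing.
It also fails if it takes over 72 s, if anything falls off the work surface, if the arm or the gripper's body presses on something with over 40 N, if the wrist force passes 120 N, or if a joint passes its speed limit or range.

## Working session

There is one attempt and no reset: what is moved stays moved. The work goes in short steps, each a Python script; the robot and the scene stay as the last script left them, time stands still between calls to the robot, and variables do not carry over. Pictures are saved under pics/ and viewed, at most 10 in all, crops included, and the job is handed in when it is done.

```bash
mkdir -p pics
cat > h.py <<'E'
import numpy as np, cv2
from bench import ctrl, eyes
def snap(n,f):
    im=eyes.read_camera(n); cv2.imwrite('pics/'+f,im[:,:,::-1]); return im
def ray(n,u,v):
    c=eyes.calibration(n);K=np.array(c['K']);d=np.array([(u-K[0,2])/K[0,0],(v-K[1,2])/K[1,1]])
    s=d.copy()
    for _ in range(20): s=d/(1+c['k1']*(s@s))
    R=cv2.Rodrigues(np.array(c['rvec'],float))[0];t=np.array(c['tvec'],float).ravel()
    return -R.T@t, R.T@np.array([s[0],s[1],1])
def onz(n,u,v,z):
    o,d=ray(n,u,v); return o+d*(z-o[2])/d[2]
def proj(n,P):
    c=eyes.calibration(n);K=np.array(c['K'])
    R=cv2.Rodrigues(np.array(c['rvec'],float))[0];p=R@np.array(P,float)+np.array(c['tvec'],float).ravel()
    s=p[:2]/p[2]; s=s*(1+c['k1']*(s@s)); return np.array([K[0,0]*s[0]+K[0,2],K[1,1]*s[1]+K[1,2]])
E
python3 - <<'E'
from h import *
snap('top','top0.png');snap('side','side0.png')
for n in('top','side'): print(eyes.calibration(n), ray(n,320,200))
E
```

```text
{'K': array([[481.97340791,   0.        , 318.57159853],
       [  0.        , 481.97340791, 197.75402166],
       [  0.        ,   0.        ,   1.        ]]), 'k1': -0.08575815926572525, 'rvec': array([ 2.17909456, -2.15531512,  0.12595   ]), 'tvec': array([ -11.61578259,  521.46082758, 1371.36312105])} (array([3.67182699e+02, 1.17794743e+00, 1.42051702e+03]), array([ 0.10565038, -0.00806617, -0.99438596]))
{'K': array([[464.55521006,   0.        , 320.50142323],
       [  0.        , 464.55521006, 190.46472401],
       [  0.        ,   0.        ,   1.        ]]), 'k1': -0.0285405637558808, 'rvec': array([ 2.39803033, -0.67129641,  0.25750949]), 'tvec': array([-426.18317134,  224.29310511, 1105.22126028])} (array([  80.04479359, -648.0624473 , 1013.44038904]), array([ 0.32822256,  0.50757733, -0.79690507]))
```

View pics/top0.png

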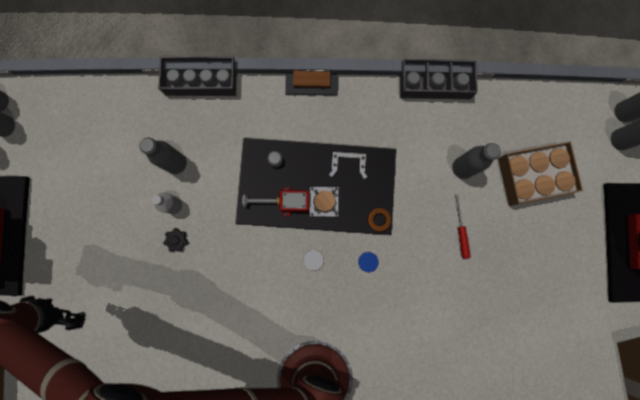

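View pics/side0.png

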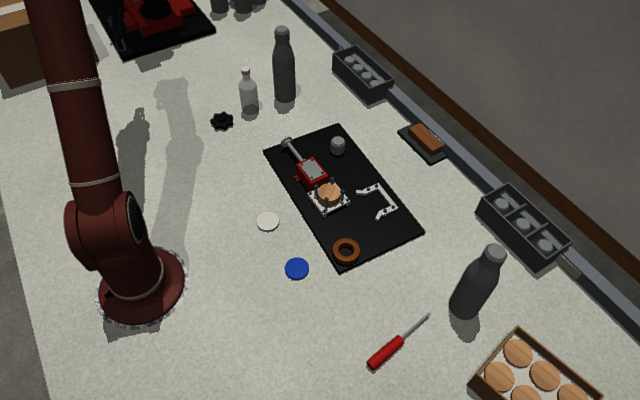

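The top view shows the board at (237–395, 139–234), with the magazine at (325,201), knob at (245,201), stop at (348,163) opening downward, tape roll at (380,219) and cap at (276,159). The white (313,260) and blue (368,262) look-alikes and the tray discs at (540,175) don't belong to the job. The side view agrees. I'll enlarge both views next.

Run:
```python
from h import *
a=cv2.imread('pics/top0.png')[130:242,230:402]; b=cv2.imread('pics/side0.png')[115:285,255:435]
cv2.imwrite('pics/topc.png',cv2.resize(cv2.convertScaleAbs(a,alpha=1.5),None,fx=4.6,fy=4.6,interpolation=cv2.INTER_CUBIC))
cv2.imwrite('pics/sidec.png',cv2.resize(cv2.convertScaleAbs(b,alpha=1.5),None,fx=3.5,fy=3.5,interpolation=cv2.INTER_CUBIC))
```

```text
(no output)
```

View pics/topc.png

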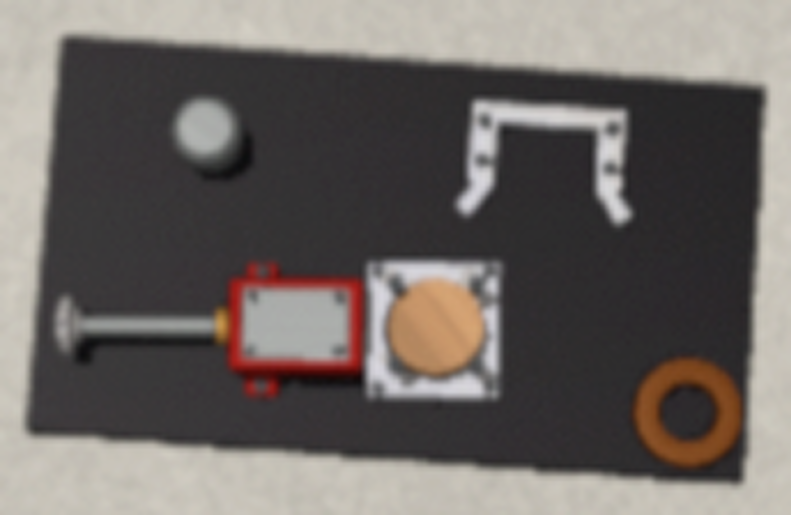

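View pics/sidec.png

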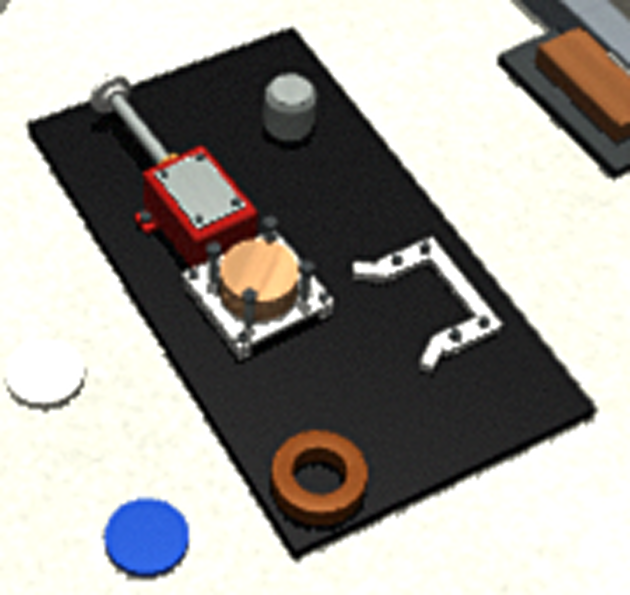

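Top crop: gate plate corners (367,262)–(501,398), stop back bar (475,105)–(625,120) with lead-in tips (463,208)/(622,218), knob (66,325). The disc in the magazine at (437,327) is the one wooden stack in a feeder on this board, so it fits; the white and blue discs and tray discs don't. Next I compute the poses.

Run:
```python
from h import *
def T(X,Y,z): return onz('top',230+(X+.5)/4.6-.5,130+(Y+.5)/4.6-.5,z)[:2]
def S(X,Y,z): return onz('side',255+(X+.5)/3.5-.5,115+(Y+.5)/3.5-.5,z)[:2]
np.set_printoptions(precision=1,suppress=True)
im=cv2.imread('pics/top0.png');si=cv2.imread('pics/side0.png')
B=np.array([T(*p,12) for p in[(64,37),(765,90),(742,482),(28,432)]])
Bs=np.array([S(*p,12) for p in[(292,28),(595,410),(298,558),(29,123)]])
for b in(B,Bs):
  print('board',b.mean(0),b.tolist(), [np.degrees(np.arctan2(*(d[::-1]))) for d in(b[0]-b[1],b[3]-b[2],b[0]-b[3],b[1]-b[2])])
G=np.array([T(*p,28.5) for p in[(367,262),(501,262),(501,398),(366,398)]]);print('gate top',G.mean(0),G.tolist())
Gs=np.array([S(*p,28.5) for p in[(183,272),(242,345),(331,300)]]);print('gate side',Gs.tolist(),(Gs[0]+Gs[2])/2)
print('stack top',T(437,327,52),S(260,270,52))
print('knob ctr',T(66,324,38),S(110,96,38),'rod',T(215,325,38),T(90,325,38))
print('housing top corners',[T(*p,56) for p in[(231,280),(361,280),(361,372),(231,372)]])
# stop
hsv=cv2.cvtColor(im,cv2.COLOR_BGR2HSV);m=((hsv[...,1]<60)&(hsv[...,2]>95)).astype(np.uint8);m2=np.zeros_like(m);m2[150:182,328:370]=m[150:182,328:370]
c=max(cv2.findContours(m2,0,1)[0],key=cv2.contourArea)
print('stop out',[T(*p,22) for p in[(475,101),(626,111)]],'inner back',[T(*p,22) for p in[(500,125),(597,130)]],'inner rails',[T(*p,22) for p in[(494,180),(598,190)]],'tips',[T(*p,22) for p in[(463,211),(622,221)]])
print('stop side in',[S(*p,22) for p in[(432,262),(475,320),(395,270),(440,330)]],'out',[S(*p,22) for p in [(432,237),(501,323)]])
print('tape',T(688,412,31),S(320,470,31),'cap',T(205,128,54),S(290,89,54))
```

```text
board [559.1   0.5] [[701.6231718318509, 220.25713345572166], [671.981309887267, -235.35937581665056], [417.98546883780153, -218.75831952621974], [444.77306730265406, 235.86585160845095]] [np.float64(86.27765139830775), np.float64(86.6278876051052), np.float64(-3.477573891341474), np.float64(-3.739508063675717)]
board [557.8  -2.5] [[699.1280329158009, 218.28770545576708], [670.7198231640158, -236.80685812506454], [416.0720967528483, -225.51300269074676], [445.3621106224416, 234.178248620231]] [np.float64(86.42808009332164), np.float64(86.35422985975879), np.float64(-3.583120342152446), np.float64(-2.5394551287782363)]
gate top [511.4 -21.5] [[554.0874437765747, 21.196771035031094], [555.0648075343516, -63.693572742576706], [468.7233552889495, -64.22162061652728], [467.78818023417796, 20.729736662562004]]
gate side [[469.01550272351386, 19.34030821165061], [471.55979720460607, -62.54281175267931], [551.8884638860602, -61.648168869660026]] [510.5 -21.2]
stack top [510.7 -23.1] [510.5 -24.6]
knob ctr [511.5 209.5] [507.9 204.4] rod [511.9 115.9] [511.  194.4]
housing top corners [array([538.2, 105. ]), array([539.1,  24.4]), array([481.9,  23.6]), array([480.9, 103.9])]
stop out [array([660.1, -46.7]), array([ 654.8, -143.8])] inner back [array([644.6, -62.9]), array([ 642.1, -125.2])] inner rails [array([608.8, -59.2]), array([ 603.1, -125.8])] tips [array([588.5, -39.5]), array([ 583.3, -141.2])]
stop side in [array([643.6, -67.4]), array([ 638.6, -129.9]), array([614.1, -59. ]), array([ 610.1, -123.8])] out [array([658.6, -46.9]), array([ 653.9, -142.4])]
tape [ 461.  -181.9] [ 460.7 -183.6] cap [634.2 123.4] [632.2 121.9]
```

Run:
```python
from h import *
from scipy.spatial.transform import Rotation as R
print(ctrl.state()['tool_rot'])
for p in [(165,203),(165,155)]: print(onz('top',*p,100))
ctrl.set_gripper(0)
x,y,z=ctrl.state()['tool_pos']
ctrl.move_linear([x,y,340],v=200)
best=None
for yaw in (90,-90):
    q=(R.from_euler('z',yaw,degrees=True)*R.from_quat([1,0,0,0])).as_quat()[[3,0,1,2]]
    j=ctrl.solve_ik([511,245,120],q)
    print(yaw,q,j)
    if j is not None and (best is None or abs(j[6])<abs(best[1][6])): best=(q,j)
q=best[0]
ctrl.reach([511,250,340],q)
ctrl.move_linear([511,250,26],v=150)
s=ctrl.state();print(s['tool_pos'],s['force'],s['gripper_width'],s['time_s'])
snap('top','t1.png')
print(ctrl.move_linear([511,215,26],v=25,until_force=1.5))
s=ctrl.state();print(s['tool_pos'],s['force'],s['time_s'])
a=snap('top','t2.png');b=snap('side','s2.png')
cv2.imwrite('pics/c2.png',np.hstack([cv2.resize(a[130:242,230:330],None,fx=4,fy=4),cv2.resize(b[110:222,255:345],None,fx=4,fy=4)])[:,:,::-1])
```

```text
[-1.71616615e-04  1.68534905e-01  9.85694982e-01 -1.16561554e-03]
[494.21319349 420.04708278 100.        ]
[629.45963715 426.5676408  100.        ]
90 [0.         0.70710678 0.70710678 0.        ] [-0.6774476   0.63552848  0.30272603  1.80263773 -0.26463503  0.74312203
 -0.2342423 ]
-90 [ 0.          0.70710678 -0.70710678  0.        ] [-0.25230046  0.64358559 -0.36831317  1.78856617  0.31630741  0.76780963
  2.35859976]
[511.44501062 250.19019394  26.61889522] [ 0.25547585 -0.10367844 -0.20857585] -0.26835050898066143 5.5083
True
[510.99455849 223.84973642  25.8245111 ] [-0.18031038  0.49981827  0.51900624] 6.55
```

View pics/c2.png

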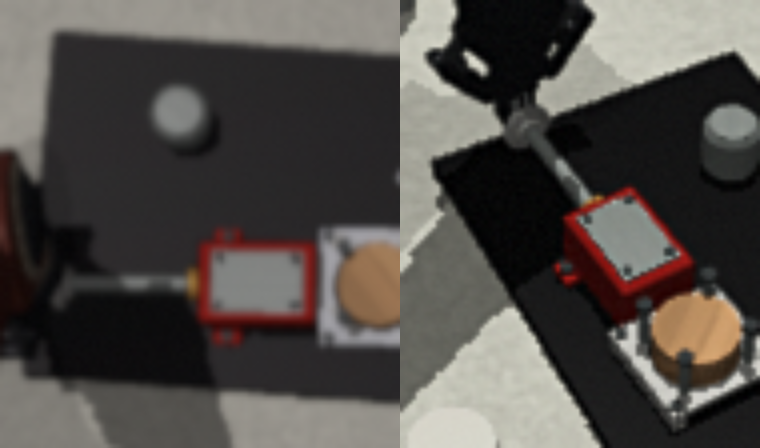

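Both crops show the shut fingers against the knob face, centred on the rod, at about (60,285) in the left crop and (525,125) in the right. I'll push now.

Run:
```python
from h import *
x,y,z=ctrl.state()['tool_pos']
r=ctrl.move_linear([511.3,y-86,26],v=50,until_force=18)
s=ctrl.state();print(r,s['tool_pos'],y-s['tool_pos'][1],s['force'],s['time_s'])
if y-s['tool_pos'][1]>79:
    ctrl.sleep(.2); s=ctrl.state();print(y-s['tool_pos'][1],s['force'])
    ctrl.move_linear([511,y+30,26],v=80)
    ctrl.move_linear([511,y+30,250],v=200)
    ctrl.reach([440,60,250],s['tool_rot'])
print(ctrl.state()['force'],ctrl.state()['time_s'])
a=snap('top','t3.png');b=snap('side','s3.png')
cv2.imwrite('pics/c3.png',np.hstack([cv2.resize(a[130:242,230:402],None,fx=2.5,fy=2.5),cv2.resize(b[115:227,265:405],None,fx=2.5,fy=2.5)])[:,:,::-1])
```

```text
False [510.94102981 143.95322246  25.63126546] 80.67505702152414 [ 1.89097911 11.29476236 -2.9627538 ] 8.5
80.64936751285447 [ 2.07987814 11.70313866 -2.41977632]
[ 0.735106    0.85596977 -0.46893606] 12.4083
```

View pics/c3.png

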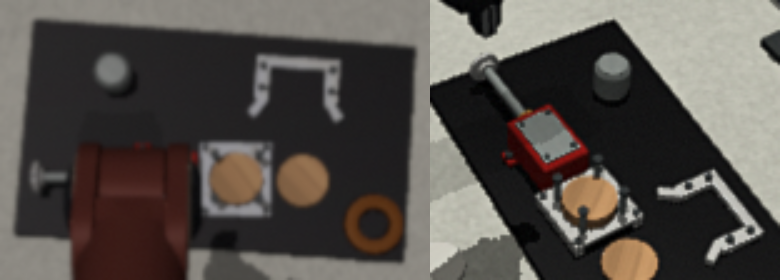

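The crop shows the disc out at (303,180) left and (630,262) right, clear of the gate. The plunger has sprung back (knob at (37,178)) and the stack is still in the magazine. Next I locate the disc and get behind it.

```bash
cat >> h.py <<'E'
def disc(n,f,z=20,lo=(545,-60)):
    im=cv2.cvtColor(cv2.imread('pics/'+f),cv2.COLOR_BGR2HSV)
    m=cv2.inRange(im,(5,60,90),(22,190,255))
    out=[]
    for c in cv2.findContours(m,0,1)[0]:
        if cv2.contourArea(c)>100:
            (u,v),_,_=cv2.fitEllipse(c); P=onz(n,u,v,z)[:2]
            if 430<P[0]<700 and -160<P[1]<20: out.append((P.round(1).tolist(),cv2.contourArea(c)))
    return out
E
python3 - <<'E'
from h import *
print(disc('top','t3.png'),disc('side','s3.png'))
from scipy.spatial.transform import Rotation as R
q=None
for yaw in (0,180,-180):
    p=(R.from_euler('z',yaw,degrees=True)*R.from_quat([1,0,0,0])).as_quat()[[3,0,1,2]]
    j=ctrl.solve_ik([450,-106,120],p); print(yaw,j)
    if j is not None and (q is None or abs(j[6])<abs(b)): q,b=p,j[6]
ctrl.set_gripper(25)
ctrl.reach([450,-106,200],q)
ctrl.move_linear([450,-106,35],v=150)
r=ctrl.move_linear([450,-106,2],v=12,until_force=2.5)
s=ctrl.state();print(r,s['tool_pos'],s['force'],s['gripper_width'])
ctrl.move_linear(np.array([450,-106,s['tool_pos'][2]+3]),v=20)
s=ctrl.state();print(s['tool_pos'],s['force'],s['time_s'])
a=snap('top','t4.png');b=snap('side','s4.png')
print(disc('side','s4.png'))
cv2.imwrite('pics/c4.png',np.hstack([cv2.resize(a[130:242,300:402],None,fx=3.5,fy=3.5),cv2.resize(b[155:267,285:405],None,fx=3.5,fy=3.5)])[:,:,::-1])
E
```

```text
[([512.2, -99.7], 296.0), ([513.0, -22.3], 315.5)] [([510.4, -101.6], 310.0), ([521.1, -8.2], 264.0)]
0 [-0.24917539  0.57185195  0.64367482  2.09073355 -0.56291973  0.65430753
 -0.79293216]
180 [ 0.16067225  0.49549855  0.03320796  2.0788229  -0.02936396  0.56769731
  1.78544513]
-180 [ 0.16067225  0.49549855  0.03320796  2.0788229  -0.02936396  0.56769731
  1.78544513]
True [ 449.99633518 -106.01788229   12.00081135] [-0.58575866  0.36403555  4.9396582 ] 24.859981863997053
[ 450.0017545  -105.96118268   14.99133549] [0.98161664 0.04967451 0.86159859] 17.0833
[([517.5, -103.4], 216.0)]
```

View pics/c4.png

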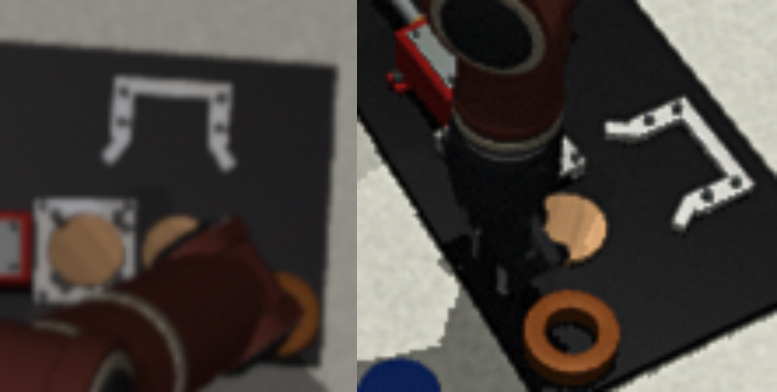

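The fingers stand behind the disc, clear of the tape roll and magazine; the disc is at about (511,-101). I'll push it in with slightly narrower fingers to keep clear of the gate.

Run:
```python
from h import *
ctrl.set_gripper(18)
z=15
ctrl.move_linear([452,-101,z],v=40)
print(ctrl.move_linear([520,-100.5,z],v=40,until_force=6))
print(ctrl.move_linear([550,-92.5,z],v=40,until_force=6))
snap('side','s5.png');print(disc('side','s5.png'))
print(ctrl.move_linear([568,-91,z],v=30,until_force=6))
r=ctrl.move_linear([582,-90.8,z],v=12,until_force=3)
s=ctrl.state();print(r,s['tool_pos'],s['force'],s['time_s'])
a=snap('top','t6.png');b=snap('side','s6.png');print(disc('side','s6.png'))
cv2.imwrite('pics/c6.png',np.hstack([cv2.resize(a[130:242,300:402],None,fx=3.5,fy=3.5),cv2.resize(b[155:267,285:405],None,fx=3.5,fy=3.5)])[:,:,::-1])
```

```text
False
False
[([520.4, -9.6], 268.5)]
False
True [575.85721403 -90.63553576  14.25465849] [ 0.59370223  0.17777657 -0.04723051] 22.075
[([520.3, -9.8], 270.0)]
```

View pics/c6.png

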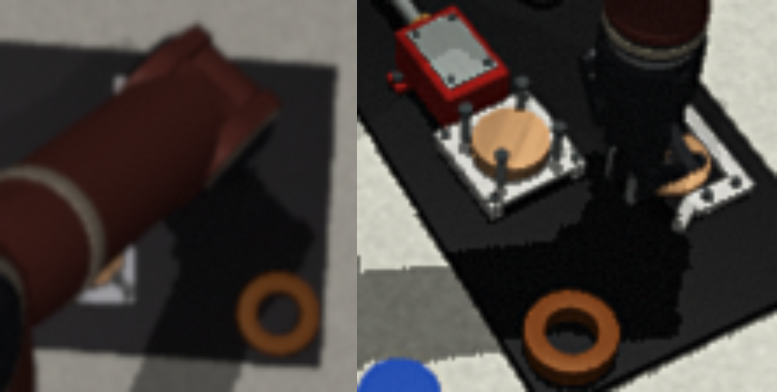

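The disc is in the stop (right crop (690,165)), mostly behind the fingers. I'll press once more gently to confirm contact, then back off and look.

Run:
```python
from h import *
p=ctrl.state()['tool_pos']
r=ctrl.move_linear([582,-90.8,15],v=12,until_force=4)
s=ctrl.state();print(r,s['tool_pos'],s['force'],s['time_s'])
ctrl.move_linear([545,-93.5,15],v=60)
ctrl.move_linear([520,-100,15],v=60)
ctrl.move_linear([500,-101,220],v=150)
ctrl.reach([400,180,260],s['tool_rot'])
a=snap('top','t7.png');b=snap('side','s7.png');print(disc('top','t7.png'),disc('side','s7.png'),ctrl.state()['time_s'])
cv2.imwrite('pics/c7.png',np.hstack([cv2.resize(a[130:242,300:402],None,fx=4,fy=4,interpolation=2),cv2.resize(b[165:277,310:410],None,fx=4,fy=4,interpolation=2)])[:,:,::-1])
```

```text
True [575.72392563 -90.31824271  13.32601863] [-0.80553621 -0.30837703 -0.0192547 ] 22.55
[([512.8, -22.9], 321.0), ([615.5, -90.7], 288.5)] [([613.7, -92.2], 282.0), ([520.4, -9.8], 263.0)] 26.5667
```

View pics/c7.png

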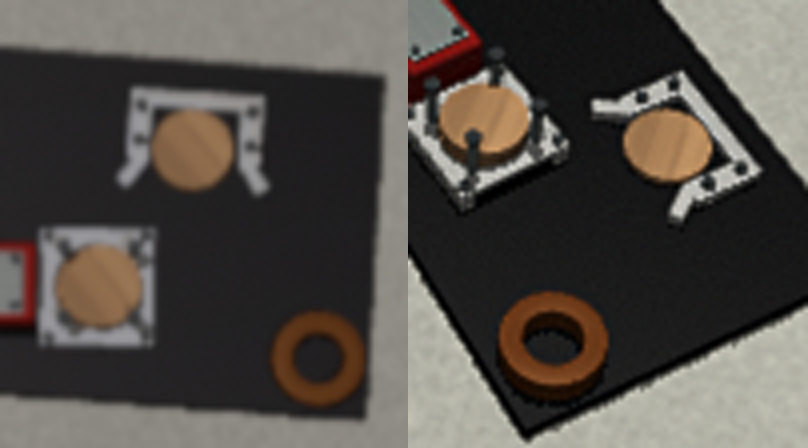

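The disc lies in the stop, centred and close to the back bar (edge at about (193,110) left). However, the force at the stop was ambiguous, so a small gap is possible. I'll push again with a higher threshold and read the static force.

Run:
```python
from h import *
q=ctrl.state()['tool_rot']
ctrl.reach([500,-101,220],q)
ctrl.move_linear([520,-100,15],v=150)
ctrl.move_linear([550,-93,15],v=60)
ctrl.move_linear([568,-91,15],v=40)
ctrl.sleep(.3)
f0=ctrl.state()['force']
for x in (572,574,576,578,580,582,584,586):
    r=ctrl.move_linear([x,-90.8,15],v=15,until_force=12); ctrl.sleep(.2)
    s=ctrl.state(); d=s['force']-f0; print(x,r,s['tool_pos'].round(1),d.round(2))
    if r or -d[0]>4: break
ctrl.move_linear([545,-93.5,15],v=60)
ctrl.move_linear([520,-100,15],v=60)
ctrl.move_linear([500,-101,220],v=150)
ctrl.reach([400,180,260],q)
a=snap('top','t8.png');b=snap('side','s8.png');print(disc('top','t8.png'),disc('side','s8.png'),ctrl.state()['time_s'])
cv2.imwrite('pics/c8.png',np.hstack([cv2.resize(a[130:242,230:402],None,fx=2.4,fy=2.4),cv2.resize(b[165:277,310:410],None,fx=3.6,fy=3.6)[:268]])[:,:,::-1] if 0 else np.hstack([cv2.resize(a[130:242,230:402],None,fx=2.4,fy=2.4)[:268],cv2.resize(b[115:227,265:415],None,fx=2.4,fy=2.4)[:268]])[:,:,::-1])
```

```text
572 False [571.9 -90.8  15. ] [-0.14  0.02  0.53]
574 False [574.  -90.8  15. ] [0.3  0.1  0.11]
576 False [576.  -90.7  15. ] [ 0.28 -0.23 -0.42]
578 False [576.7 -90.7  14.8] [-5.49  0.67  2.49]
[([512.8, -22.9], 321.0), ([615.4, -90.6], 287.5)] [([613.7, -92.2], 282.0), ([520.6, -9.8], 261.5)] 36.9333
```

View pics/c8.png

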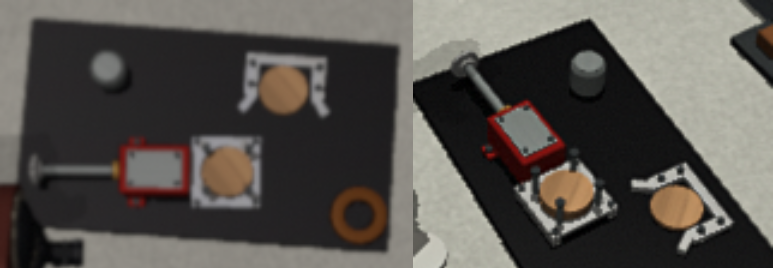

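The disc met a firm stop (5.5 N) without moving any further, so it is seated against the back bar. In the picture the plunger is fully out, the stack is in the magazine, and the bystanders on the board have not moved.

```bash
python3 -c "
from h import *
print(ctrl.sign_off())"
```

```text
the job is handed in; nothing more can be done
None
```

I pushed the plunger in once and it sprang back; one disc came out and now rests against the stop's back bar, and the job is handed in at about 37 s.

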